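# Spin the tube carousel past the scanner and brake it at the index plate

## Robot

A 6-joint arm with a two-finger parallel gripper is mounted at the origin on the work surface. World frame = base frame: x ahead of the robot, y to its left, z up, the work surface at z = 0. Lengths are in m, angles in degrees, forces in N, time in s.
With the tool pointing down it reaches from about 0.25 to 0.725 m from the base axis. Payload 9.7 kg.
Tool frame: the origin (TCP) lies at the very end of the fingers, on their centre line; the grasp point (between the pads) lies 19 mm behind it; y points along the fingers, x is the direction in which the jaws open and shut, and the axes are right-handed (so a half turn about y gives the same grasp; the last joint's range is limited). The gripper opens to 85 mm and grips with 20 to 120 N. Pads are 22 mm wide; open, the fingers measure 114 mm over their backs; the gripper's body (76 mm by 85 mm) begins 54 mm behind the grasp point. The pads swing forward as they close: fully open they stand 13 mm farther back than shut.
Start: joints at [-64.744, 4.979, 10.078, 95.1, 0, 90], TCP at [0.235, -0.497, 0.231] pointing down, gripper open.
Joint ranges: [-179.16, 179.16], [-48.56, 103.87], [-65.8, 70.77], [-126.05, 130.52], [-82.76, 87.17], [-180, 180]. Speed limits (degrees/s): [127.2, 127.2, 147.25, 180, 180, 180].

## Interface

Orientations are given as [roll, pitch, yaw] about the fixed x, y, z axes, in that order (R = Rz(yaw) Ry(pitch) Rx(roll)).
In Python, from workcell import bot gives the robot as it stands.
- The arm moves only by the shell command python3 -m jog 'ROWS' [FORCE]. ROWS is JSON, a list of rows, each a list of 7 numbers: the closure, from 0 (fully open) to 1 (shut), then the shift along the world's x, y, z in units of 25 mm (1.0 is 25 mm), then the turn, a rotation vector about the world's x, y, z in units of 5 degrees (1.0 is 5 degrees). A call has 1 to 5 rows; each row is the pose to reach, as a shift and turn from the pose commanded when the call began; what a row does not reach only later rows make up. A row lasts 1/10 s, in which the tool goes at most 50 mm and 8.59 degrees, less where a joint would pass 70% of its speed; a pose out of reach is approached as far as the arm can. A call with a gripper value outside its range is refused whole. The fingers move at their own pace and stop on an object; FORCE is the grip in N (left out, the last holds). Time passes only in rows, so rows that repeat a pose let the fingers close. It gives the time, the measured TCP pose, the force and the opening at its end, in the units of the state.
- bot.get_obs(): the state, without advancing time (a new reading comes with each control period).
- bot.camera(name): name is "side" or "top"; returns (picture, depth): 420x560x3 uint8, red, green, blue; 420x560 float32, m along the optical axis (not along the pixel's ray), 0 where there is no reading.
- bot.camera_model(name): a dict with "fx", "fy", "cx", "cy" (pixels), "k1" (the pictures are not rectified: a ray, as slopes to the right and down, at radius r is drawn at 1 + k1 r^2 times it, then the intrinsics apply), "rvec" (rotation vector, rad) and "tvec" (3), from world to camera coordinates, as OpenCV has them. Camera axes: x right, y down, z forward; pixel columns grow to the right and rows downward; lengths in m; the calibration is good to about 2 mm. A picture is of the moment at which its call begins. camera_model takes no time and is no camera call.
- bot.job_done(): hands the job in, once; it reports no verdict.
Trained networks look in the newest picture that a camera, given by its name, has taken for a name from the list of things; names that differ only in an ending like _2 or _b are one class to them, and where a whole thing is asked for, a point or a joint stands for the part that bears it (a point fixed in the world has none). Each returns a list of dicts, best first, with "conf" (0 to 1); they miss things now and then, are a little off and sometimes report something else, mostly with a low value. They report only what shows in the picture. A call takes as long as a camera call.
- bot.regions_of(camera, label): "pixels" (420x560 bool, what is visible of it) and "point" ([row, column] in pixels, amid what is visible of it).
The state is a dict: "time": time; "q": joint angles; "qd": joint speeds; "joint_efforts": joint torques, N m; "ee_pos": TCP position; "tcp_rot": TCP orientation; "wrist_force": force on the tool from outside, world axes, zero at the start; "torque": the same for the moment, N m; "opening": finger opening in m.
Only numpy, scipy, OpenCV 4.12 (cv2) and the standard library are available. Lean on these libraries where they do the work, as an engineer would, in place of code of your own. Each camera call takes 0.05 s, during which the arm holds its last target. There are 200 camera calls.

## Task

Push the upright lug on the rim of the tube carousel with a fingertip to flick the rotor spinning anticlockwise (seen from above), and let it run freely for at least one whole turn so that every tube passes the scanner. Then, while it is still turning, brake it with a fingertip in one touch so that the lug stops in front of the index plate, and draw back; do not stop it elsewhere and push it round. Do not touch the tubes, and leave everything else on the table where it stands.

Things in the scene. Friction and masses are not known exactly. Their poses are not given: they have to be found in the camera images.
- carousel: Fixed stand of the tube carousel; it never moves in a run. Origin on the table, on the rotor's upright axis; +x points from the axis to the index plate, z up. Black round foot 190 mm across, 12 mm high, under the white rotor. Carries the index plate and a barcode scanner.
- index (a point): Point where the lug is to stop: over the rim, 115 mm from the axis, 90 mm above the table, in front of the middle of the index plate. That is a plain upright aluminium plate, 46 mm wide (tangentially), 5 mm thick, standing outside the rim, its middle 153 mm from the axis, top 89 mm above the table. Fixed to the stand.
- scanner (a point): Head of the black barcode scanner fixed on a stem to the stand: 225 mm from the axis, 180 mm above the table, 54 degrees anticlockwise of the index plate. The scanner's parts lie 180 to 275 mm from the axis and reach up to 215 mm above the table.
- rotor (a joint): Angle of the free-running rotor about its upright axis, rad, growing anticlockwise seen from above; no stops, not wrapped (a whole turn adds 6.28). At 0 and each whole turn the lug is straight in front of the index plate; at the start -2.4 to -0.9, so clockwise of it. Once flicked it loses about a tenth of its speed plus 0.03 rad/s each second: 2 rad/s runs on for 11 to 16 rad, 1 rad/s for 4 to 6.
- rim (a point): The rotor: flat white disc 260 mm across, 12 mm thick, rim top 62 mm above the table, raised middle 176 mm across to 72 mm. The flat rim (88 to 130 mm from the axis) is bare but for the lug and may be pressed anywhere: 3 to 5 N stops it almost at once and it stays there. Inertia 0.005 to 0.0075 kg m2. This point: on the axis, at the height of the rim top.
- lug (a point): The lug, the only thing standing on the bare rim: a plain black upright block 24 mm radially, 8 mm tangentially, 30 mm high, top 92 mm above the table. This point is the middle of its top, 115 mm from the rotor's axis. Turns with the rotor.
- tubes: Nine capped sample tubes standing upright in a lift-out insert of the rotor, in a ring 66 mm from its axis, caps 16 mm across, tops 112 mm above the table; outermost 74 mm from the axis. Not to be touched. Origin on the axis, 72 mm above the table; turns with the rotor.
- barcode_reader: Black hand-held scanner lying loose, 210 mm long, 58 mm wide, 40 mm high. Origin under its middle. Leave alone.
- sanitiser: Loose upright bottle, 60 mm across, 150 mm high. Origin under its middle. Leave alone.
- label_roll: Loose roll of paper labels standing on end, 76 mm across, 50 mm high. Origin under its middle. Leave alone.
- jar: Loose small capped jar, 52 mm across, 60 mm high. Origin under its middle. Leave alone.
- marker: Loose white marker pen with black cap, lying, 125 mm long, 16 mm thick. Origin under its middle. Leave alone.
- tube_rack: Loose grey rack 60 x 130 mm, 30 mm high, with six capped tubes reaching 80 mm. Origin under its middle. Leave alone.

How it is judged (in metres and radians):
On the way, in this order (a step that is already met when the one before it is completed fails the run):
1. the rotor runs freely anticlockwise, untouched, at over 0.8 rad/s (contact force between the fingers and rotor below 0.05 N and velocity of joint rotor above 0.8 rad/s), for 0.3 s.
2. still running untouched, it has gone about a whole turn (joint past 5 rad) (contact force between the fingers and rotor below 0.05 N and velocity of joint rotor above 0.1 rad/s and value of joint rotor above 5 rad), for 0.05 s.
3. a fingertip on the rotor has stopped it with the lug in front of the index plate (contact force between the fingers and rotor above 0.3 N and horizontal distance between lug and index below 0.023 m and velocity of joint rotor between -0.08 and 0.08 rad/s), for 0.05 s.
At the end, for the whole second after the job is handed in: The rotor is at rest (under 0.04 rad/s), untouched, with the middle of the lug within 23 mm of the point in front of the middle of the index plate (horizontal distance between lug and index below 0.023 m and contact force between the fingers and rotor below 0.05 N and velocity of joint rotor between -0.04 and 0.04 rad/s).
It fails at once if once past its free turn, the rotor was stopped or taken up by hand away from the index plate (lug over 40 mm off) (value of joint rotor above 5 rad and contact force between the fingers and rotor above 0.3 N and horizontal distance between lug and index above 0.04 m and velocity of joint rotor between -0.1 and 0.1 rad/s).
It fails at once if the tubes in the carousel were touched (contact force between any of the fingers, the arm and tubes above 0.5 N).
It fails at once if a loose thing on the table was shifted or lifted by more than 15 mm (distance of any of barcode_reader, sanitiser, label_roll, jar, marker, tube_rack from where it was at the start of the episode above 0.015 m).
It also fails if it takes over 56 s, if anything falls off the work surface, if the arm or the gripper's body presses on something with over 40 N, if the wrist force passes 120 N, or if a joint passes its speed limit or range.

## Working session

There is one attempt and no reset: what is moved stays moved. The work goes in short steps, Python scripts to look and compute and a shell command to move; the robot and the scene stay as the last step left them, time stands still between calls to the robot, and variables do not carry over. Pictures are saved under pics/ and viewed, about 8 in all and at most 12, crops included, and the job is handed in when it is done.

```bash
mkdir -p pics; ls; cat > h.py <<'E'
from workcell import bot
import numpy as np, cv2
def w2p(cam,P):
    m=bot.camera_model(cam);R=cv2.Rodrigues(np.array(m['rvec'],float))[0];t=np.array(m['tvec'],float).ravel()
    c=np.atleast_2d(P)@R.T+t; s=c[:,:2]/c[:,2:]; s=s*(1+m['k1']*(s**2).sum(1,keepdims=True))
    return s*[m['fx'],m['fy']]+[m['cx'],m['cy']]
def ray(cam,uv):
    m=bot.camera_model(cam);R=cv2.Rodrigues(np.array(m['rvec'],float))[0];t=np.array(m['tvec'],float).ravel()
    d=(np.atleast_2d(uv)-[m['cx'],m['cy']])/[m['fx'],m['fy']]; s=d.copy()
    for _ in range(10): s=d/(1+m['k1']*(s**2).sum(1,keepdims=True))
    return -R.T@t, np.c_[s,np.ones(len(s))]@R   # origin, dirs (unit depth)
def onz(cam,uv,z):
    o,d=ray(cam,uv); return o+d*((z-o[2])/d[:,2:])
def cloud(cam,dep):
    v,u=np.nonzero(dep>0); o,d=ray(cam,np.c_[u,v].astype(float)); return o+d*dep[v,u][:,None],u,v
E
python3 - <<'E'
from h import *
out=[]
for c in('top','side'):
    im,d=bot.camera(c); np.savez(f'{c}0.npz',im=im,d=d); cv2.imwrite(f'pics/{c}0.png',im[:,:,::-1])
    print(c,{k:np.round(v,3).tolist() for k,v in bot.camera_model(c).items()})
    for l in('lug','rotor','carousel','tubes') if c=='top' else ('lug',):
        for r in bot.regions_of(c,l)[:2]: print(l,r['conf'],r['point'],r['pixels'].sum())
print(bot.get_obs())
E
```

```text
pics
top {'fx': 453.495, 'fy': 453.495, 'cx': 275.142, 'cy': 214.234, 'k1': -0.079, 'rvec': [2.184, -2.152, 0.122], 'tvec': [-0.023, 0.564, 1.287]}
lug 0.61 [189.4, 277.7] 7849
rotor 0.57 [199.7, 282.2] 6449
carousel 0.65 [189.8, 277.6] 7729
tubes 0.67 [182.0, 291.3] 246
tubes 0.57 [200.7, 281.8] 6501
side {'fx': 505.915, 'fy': 505.915, 'cx': 275.172, 'cy': 211.547, 'k1': 0.06, 'rvec': [1.144, -2.467, 0.909], 'tvec': [0.377, 0.398, 1.169]}
lug 0.65 [209.2, 279.8] 5180
lug 0.54 [236.1, 348.7] 698
{'time': 0.35, 'q': array([-6.47442846e+01,  4.98860601e+00,  1.00657525e+01,  9.50996349e+01,
        1.86572927e-03,  9.00008813e+01]), 'qd': array([-0.01658215, -0.08997911,  0.01556349,  0.01311031,  0.02315404,
        0.0103559 ]), 'joint_efforts': array([-1.80878273e-03, -5.19490242e+01,  4.64325571e+01,  4.73160835e-03,
       -4.61733759e-05,  1.51298315e-05]), 'ee_pos': array([ 0.23464186, -0.49736157,  0.2310793 ]), 'tcp_rot': array([-8.99981346e+01,  2.24884433e-02, -6.47451659e+01]), 'wrist_force': array([-0.19459718,  0.12563807,  0.03481383]), 'torque': array([0.02731561, 0.01891115, 0.02235962]), 'opening': 0.08510215320753653}
```

View pics/top0.png

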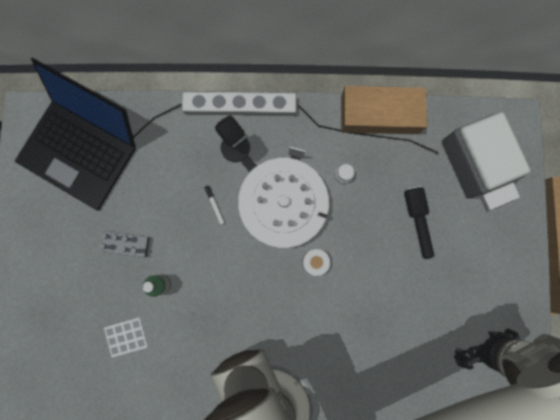

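View pics/side0.png

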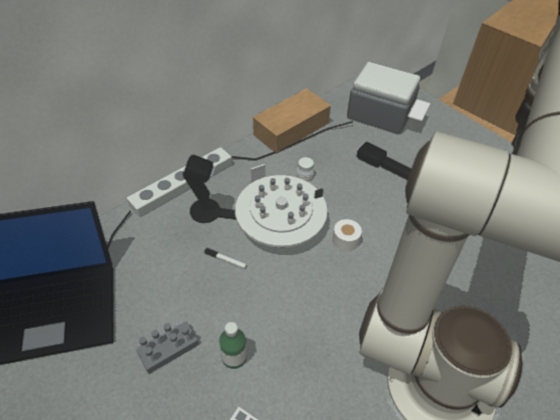

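The top view shows the carousel rotor at about (284,201), its lug at about (323,215) on the right, and the index plate at about (299,153). The jar is at (346,173) and the label roll at (316,262). The side view agrees, with the lug at (319,193) and the plate at (258,171).

```bash
cat >> h.py <<'E'
def lugang(im,C,axis_ang,z=0.092):
    "unwrapped-free rotor angle (rad) from dark pixels on the bare rim, projected at lug-top height, r 103..127"
    a=np.radians(np.arange(0,360,0.5)); S=np.zeros(len(a))
    g=cv2.cvtColor(im,cv2.COLOR_RGB2GRAY).astype(np.float32)
    for r in(.107,.111,.115,.119,.123):
        p=w2p('top',np.c_[C[0]+r*np.cos(a),C[1]+r*np.sin(a),np.full(len(a),z)]).astype(np.float32)
        S+=cv2.remap(g,p[None,:,0],p[None,:,1],cv2.INTER_LINEAR)[0]/5
    k=np.exp(-.5*(np.arange(-8,9)/4)**2); D=np.convolve(np.r_[S[-8:],S,S[:8]],k/k.sum(),'valid')
    i=D.argmin(); w=np.arange(i-14,i+15)%len(a); e=np.clip(np.median(S)*.7-S[w],0,None)
    x=a[i]+np.radians(.5)*(np.arange(-14,15)*e).sum()/max(e.sum(),1e-6)
    return (x-axis_ang+np.pi)%(2*np.pi)-np.pi, S[i], np.median(S)
E
python3 - <<'E'
from h import *
from scipy.optimize import least_squares
z=np.load('top0.npz'); P,u,v=cloud('top',z['d']); im=z['im']
g=onz('top',[[284,201]],.062)[0]; print('guess',g)
n=np.hypot(P[:,0]-g[0],P[:,1]-g[1])
# bright white edge at rim: fit circle to contour
gray=cv2.cvtColor(im,cv2.COLOR_RGB2GRAY); 
rim=P[(n<.16)&(abs(P[:,2]-.062)<.006)]; print(len(rim),np.median(rim[:,2]))
hull=cv2.convexHull(rim[:,:2].astype(np.float32))[:,0]
f=least_squares(lambda q:np.hypot(hull[:,0]-q[0],hull[:,1]-q[1])-q[2],[*g[:2],.13],loss='soft_l1',f_scale=.003); print('rim fit',f.x)
# brightness-based
cs,_=cv2.findContours(((gray>gray[201-5:206,240:330].max()*.55)).astype(np.uint8),cv2.RETR_EXTERNAL,cv2.CHAIN_APPROX_NONE)
c=max([c for c in cs if cv2.pointPolygonTest(c,(284,225),False)>=0] or cs,key=len)[:,0]
E=onz('top',c.astype(float),.062)
f2=least_squares(lambda q:np.hypot(E[:,0]-q[0],E[:,1]-q[1])-q[2],[*g[:2],.13],loss='soft_l1',f_scale=.003); print('bright fit',f2.x)
C=f.x[:2]
n=np.hypot(P[:,0]-C[0],P[:,1]-C[1]); 
s=(n>.10)&(n<.175)&(P[:,2]>.07)&(P[:,2]<.1)
for i in np.nonzero(s)[0]: print(u[i],v[i],P[i].round(3),n[i].round(3),np.degrees(np.arctan2(P[i,1]-C[1],P[i,0]-C[0])).round(1))
for l in('jar','label_roll','marker'):
    r=bot.regions_of('top',l)
    for q in r[:1]:
        m=q['pixels'][v,u]; print(l,q['conf'],P[m].mean(0).round(3),P[m][:,2].max().round(3))
big=cv2.resize(im[120:300,190:390],None,fx=4,fy=4,interpolation=cv2.INTER_CUBIC)
for r,zz,col in((.13,.062,(255,0,0)),(.115,.092,(0,255,0))):
    a=np.radians(np.arange(0,360,3)); p=w2p('top',np.c_[C[0]+r*np.cos(a),C[1]+r*np.sin(a),np.full(len(a),zz)])
    for x,y in (p-[190,120]+.5)*4: cv2.circle(big,(int(x),int(y)),1,col,-1)
cv2.imwrite('pics/crop1.png',cv2.resize(big,(660,594))[:,:,::-1])
E
```

```text
guess [ 0.59889384 -0.03918363  0.062     ]
3557 0.061581160101553456
rim fit [ 0.59650901 -0.0376362   0.12942882]
bright fit [ 0.53896971 -0.08097307  0.72676136]
290 146 [ 0.752 -0.054  0.089] 0.157 -5.9
290 147 [ 0.75  -0.054  0.088] 0.154 -6.0
291 147 [ 0.75  -0.057  0.088] 0.154 -7.0
292 147 [ 0.75  -0.059  0.086] 0.155 -8.1
293 147 [ 0.749 -0.062  0.093] 0.154 -9.1
290 148 [ 0.748 -0.054  0.085] 0.152 -6.1
291 148 [ 0.747 -0.057  0.087] 0.152 -7.2
292 148 [ 0.747 -0.059  0.087] 0.152 -8.2
293 148 [ 0.748 -0.062  0.084] 0.154 -9.3
294 148 [ 0.747 -0.065  0.089] 0.153 -10.3
295 148 [ 0.747 -0.068  0.087] 0.154 -11.4
296 148 [ 0.747 -0.071  0.089] 0.154 -12.4
297 148 [ 0.747 -0.073  0.089] 0.154 -13.4
290 149 [ 0.747 -0.054  0.074] 0.152 -6.3
291 149 [ 0.747 -0.057  0.077] 0.152 -7.3
292 149 [ 0.746 -0.06   0.079] 0.151 -8.4
293 149 [ 0.746 -0.063  0.082] 0.151 -9.5
294 149 [ 0.746 -0.065  0.082] 0.152 -10.5
295 149 [ 0.744 -0.068  0.087] 0.151 -11.6
296 149 [ 0.744 -0.071  0.089] 0.151 -12.6
297 149 [ 0.744 -0.073  0.09 ] 0.152 -13.7
298 149 [ 0.745 -0.076  0.087] 0.153 -14.7
29
[... 2282 characters left out ...]
6 -109.8
324 215 [ 0.558 -0.15   0.087] 0.119 -108.9
325 215 [ 0.558 -0.153  0.086] 0.122 -108.4
326 215 [ 0.557 -0.155  0.095] 0.124 -108.6
327 215 [ 0.558 -0.158  0.09 ] 0.127 -107.9
321 216 [ 0.556 -0.143  0.075] 0.113 -110.9
322 216 [ 0.555 -0.145  0.084] 0.115 -111.0
323 216 [ 0.555 -0.148  0.087] 0.118 -110.6
324 216 [ 0.555 -0.15   0.089] 0.12 -110.3
325 216 [ 0.555 -0.153  0.09 ] 0.123 -109.9
326 216 [ 0.555 -0.155  0.092] 0.125 -109.6
324 217 [ 0.553 -0.152  0.075] 0.122 -110.6
325 217 [ 0.553 -0.154  0.081] 0.124 -110.5
326 217 [ 0.552 -0.156  0.086] 0.126 -110.4
jar 0.74 [ 0.683 -0.212  0.054] 0.067
label_roll 0.64 [ 0.427 -0.132  0.048] 0.057
marker 0.58 [0.591 0.165 0.011] 0.021
```

View pics/crop1.png

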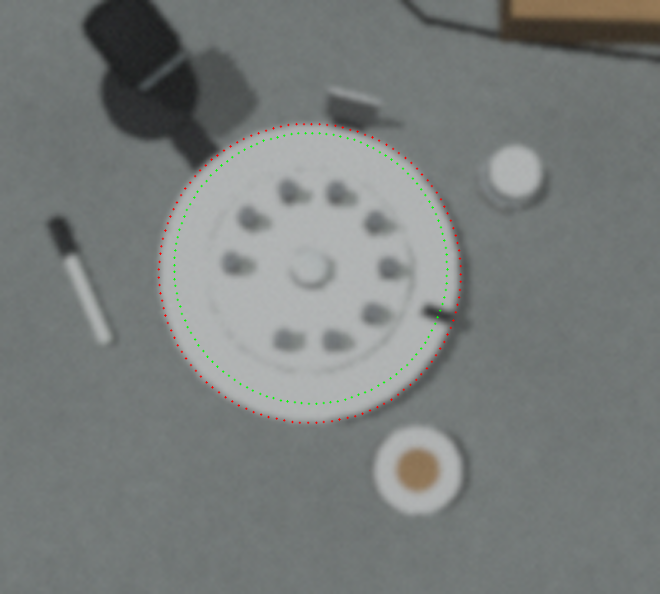

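```bash
python3 -m jog '[[1,1.2,1.4,0,0,0,0],[1,2.4,2.9,-0.4,0,0,0],[1,3.6,4.4,-0.8,0,0,0],[1,4.8,5.9,-1.2,0,0,0],[1,6,7.3,-1.6,0,0,0]]' 30; python3 -m jog '[[1,1.2,1.4,-0.4,0,0,0],[1,2.4,2.9,-0.8,0,0,0],[1,3.6,4.4,-1.2,0,0,0],[1,4.8,5.9,-1.6,0,0,0],[1,5.8,7.2,-2.0,0,0,0]]'; python3 -m jog '[[1,0,0,0,0,0,0],[1,0,0,0,0,0,0],[1,0,0,0,0,0,0]]'
```

```text
time: 1.0
ee_pos: [0.3855, -0.3132, 0.1912]
tcp_rot: [-90.0, -0.0, -64.8]
wrist_force: [1.5, -0.3, 1.2]
opening: 0.0126
time: 1.5
ee_pos: [0.5309, -0.1328, 0.141]
tcp_rot: [-90.0, -0.0, -64.7]
wrist_force: [0.1, -0.3, 0.6]
opening: -0.0001
time: 1.8
ee_pos: [0.5294, -0.1355, 0.1416]
tcp_rot: [-90.0, -0.0, -64.8]
wrist_force: [-0.4, -0.6, -0.5]
opening: -0.0002
```

```bash
python3 -m jog '[[1,0,0,-1,0,0,0],[1,0,0,-2,0,0,0],[1,0,0,-2.8,0,0,0],[1,0,0,-3.0,0,0,0],[1,0,0,-3.0,0,0,0]]'; python3 -m jog '[[1,0,0,-0.08,0,0,0],[1,0,0,-0.08,0,0,0]]'; python3 -m jog '[[1,0,0,-0.06,0,0,0],[1,0,0,-0.06,0,0,0]]'; python3 - <<'E'
from h import *
im,d=bot.camera('top'); cv2.imwrite('pics/a.png',im[120:300,190:390,::-1]); print(lugang(im,[.5965,-.0376],np.radians(-14)), bot.get_obs()['wrist_force'])
E
```

```text
time: 2.3
ee_pos: [0.529, -0.1358, 0.0664]
tcp_rot: [-90.0, 0.0, -64.8]
wrist_force: [-0.1, -0.5, 0.2]
opening: -0.0003
time: 2.5
ee_pos: [0.5301, -0.1353, 0.0654]
tcp_rot: [-89.9, -0.1, -64.8]
wrist_force: [-0.3, -0.0, 0.5]
opening: 0.0004
time: 2.7
ee_pos: [0.5299, -0.135, 0.0631]
tcp_rot: [-90.0, -0.0, -64.7]
wrist_force: [0.3, 0.1, -0.1]
opening: 0.0001
(np.float64(-2.340920469363015), np.float64(90.9814453125), np.float64(168.9208984375)) [-0.22055555 -0.61394004  0.48141718]
```

```bash
python3 -m jog '[[1,0,0,-0.04,0,0,0],[1,0,0,-0.04,0,0,0]]'; python3 -m jog '[[1,0,0,-0.04,0,0,0],[1,0,0,-0.04,0,0,0]]'; python3 -m jog '[[1,0,0,-0.04,0,0,0],[1,0,0,-0.04,0,0,0]]';
```

```text
time: 2.95
ee_pos: [0.5299, -0.1349, 0.0621]
tcp_rot: [-90.0, -0.0, -64.7]
wrist_force: [-0.1, -0.1, 2.7]
opening: -0.0002
time: 3.15
ee_pos: [0.5304, -0.1353, 0.062]
tcp_rot: [-89.9, -0.1, -64.7]
wrist_force: [-2.0, -1.3, 7.7]
opening: -0.0
time: 3.35
ee_pos: [0.5308, -0.1356, 0.0619]
tcp_rot: [-89.9, -0.2, -64.8]
wrist_force: [-2.4, -2.0, 14.2]
opening: 0.0
```

View pics/a.png

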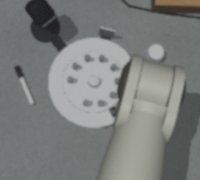

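```bash
python3 -m jog '[[1,0,0,0.2,0,0,0],[1,0,0,0.5,0,0,0],[1,0,0,0.5,0,0,0],[1,0,0,0.5,0,0,0]]'; python3 -m jog '[[1,0.28,-0.13,0,0,0,0],[1,0.87,-0.42,0,0,0,0],[1,1.63,-0.66,0,0,0,0],[1,2.42,-0.77,0,0,0,0],[1,2.6,-0.78,0.2,0,0,0]]'; cat >> h.py <<'E'
C=[.5965,-.0376]; I0=np.radians(-14)
def find(name):
    im,d=bot.camera('top'); t=bot.get_obs()['time']-.05
    cv2.imwrite(f'pics/{name}.png',cv2.resize(im[110:310,180:400],None,fx=2,fy=2)[:,:,::-1])
    a=np.radians(np.arange(-125,125,.5)); g=cv2.cvtColor(im,cv2.COLOR_RGB2GRAY).astype(np.float32)
    S=np.min([cv2.remap(g,*[w2p('top',np.c_[C[0]+r*np.cos(a),C[1]+r*np.sin(a),np.full(len(a),.09)]).astype(np.float32)[None,:,k] for k in(0,1)],cv2.INTER_LINEAR)[0] for r in(.109,.112,.115,.118)],0)
    on=S<100; runs=np.split(np.nonzero(on)[0],np.nonzero(np.diff(np.nonzero(on)[0])>1)[0]+1)
    print('t',round(t,3),'dark runs: theta mid (rad), width deg:',[(round(float(a[r].mean()-I0),3),len(r)/2) for r in runs if len(r)])
E
python3 -c "
from h import *
find('f1');find('f2')"
```

```text
time: 3.75
ee_pos: [0.5297, -0.1349, 0.0723]
tcp_rot: [-90.0, 0.0, -64.7]
wrist_force: [-0.7, -0.7, -0.6]
opening: 0.0
time: 4.25
ee_pos: [0.5957, -0.1547, 0.0758]
tcp_rot: [-90.1, 0.1, -64.7]
wrist_force: [-1.0, -0.3, 0.6]
opening: -0.0005
t 4.25 dark runs: theta mid (rad), width deg: [(-0.86, 16.0)]
t 4.3 dark runs: theta mid (rad), width deg: [(-0.86, 16.0)]
```

View pics/f2.png

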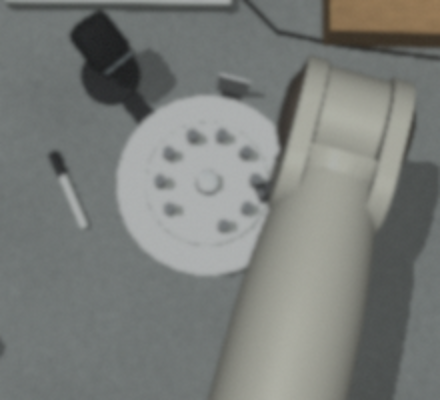

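```bash
python3 -m jog '[[1,0,0,1.3,0,0,0],[1,0,0,2.6,0,0,0],[1,0,0,3.6,0,0,0],[1,-0.9,1.1,3.6,0,0,0],[1,-2.1,2.7,3.6,0,0,0]]'; python3 -c "
from h import *
find('g1')"; python3 -m jog '[[1,-1.2,1.6,0,0,0,0],[1,-2.2,2.75,0,0,0,0]]'; python3 -c "
from h import *
find('g2')"
python3 -m jog '[[1,0,0,0,0,0,0],[1,0,0,0,0,0,0]]';python3 -c "
from h import *
find('g3')"
```

```text
time: 4.85
ee_pos: [0.5418, -0.0874, 0.1676]
tcp_rot: [-90.0, -0.0, -64.9]
wrist_force: [-0.3, 1.2, -0.4]
opening: 0.0002
t 4.85 dark runs: theta mid (rad), width deg: []
time: 5.1
ee_pos: [0.485, -0.0169, 0.1669]
tcp_rot: [-90.0, 0.0, -64.8]
wrist_force: [1.4, 0.2, 0.3]
opening: -0.0
t 5.1 dark runs: theta mid (rad), width deg: [(-1.911, 3.5), (0.24, 4.0), (2.142, 19.0)]
time: 5.35
ee_pos: [0.487, -0.0182, 0.1676]
tcp_rot: [-90.0, -0.0, -64.7]
wrist_force: [-0.5, -0.2, -0.0]
opening: 0.0004
t 5.35 dark runs: theta mid (rad), width deg: [(-1.889, 6.0), (0.611, 4.5), (2.155, 20.5)]
```

View pics/g3.png

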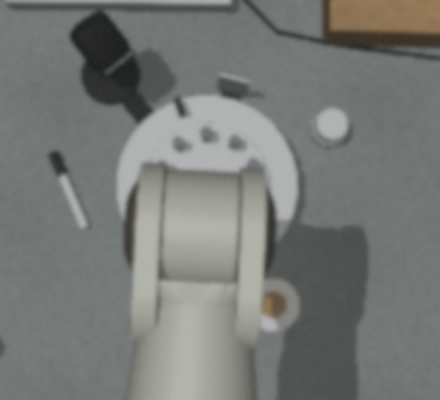

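The picture shows the lug at (181,108), just past the index plate and running free. The dark runs at ±1.9 and 2.15 rad are the arm.

```bash
python3 -m jog '[[1,0,0,0,0,0,0],[1,0,0,0,0,0,0],[1,0,0,0,0,0,0],[1,0,0,0,0,0,0],[1,0,0,0,0,0,0]]' >/dev/null;python3 -c "
from h import *
find('g4')"; for i in 1 2 3 4; do python3 -m jog '[[1,0,0,0,0,0,0],[1,0,0,0,0,0,0],[1,0,0,0,0,0,0],[1,0,0,0,0,0,0],[1,0,0,0,0,0,0]]' >/dev/null; done; python3 -c "
from h import *
im,d=bot.camera('side'); cv2.imwrite('pics/s1.png',im[120:320,170:430,::-1]); print(bot.get_obs()['time'])"
```

```text
t 5.9 dark runs: theta mid (rad), width deg: [(-1.889, 6.0), (1.388, 4.5), (2.16, 21.0)]
8.0
```

View pics/s1.png

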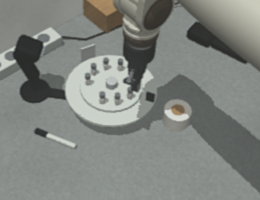

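The side view puts the lug at about (150,97), near the label roll. That is past the brake point, so it is clear to lower the finger.

```bash
python3 -m jog '[[1,0,0,-1.4,0,0,0],[1,0,0,-2.8,0,0,0],[1,0,0,-3.8,0,0,0],[1,0,0,-3.95,0,0,0],[1,0,0,-3.95,0,0,0]]'; python3 -m jog '[[1,0,0,0,0,0,0],[1,0,0,0,0,0,0],[1,0,0,0,0,0,0]]';python3 -c "
from h import *
find('k1')";python3 -m jog '[[1,0,0,0,0,0,0],[1,0,0,0,0,0,0]]';python3 -c "
from h import *
find('k2')"
```

```text
time: 8.5
ee_pos: [0.4869, -0.0182, 0.0686]
tcp_rot: [-90.0, 0.0, -64.7]
wrist_force: [-0.8, 0.1, 0.3]
opening: 0.0003
time: 8.8
ee_pos: [0.4878, -0.0182, 0.0697]
tcp_rot: [-89.9, -0.0, -64.7]
wrist_force: [-0.0, 0.5, 0.5]
opening: 0.0003
t 8.8 dark runs: theta mid (rad), width deg: [(-1.562, 4.5), (2.317, 12.0)]
time: 9.05
ee_pos: [0.4873, -0.0182, 0.0687]
tcp_rot: [-90.0, -0.0, -64.7]
wrist_force: [-0.2, 0.1, 0.5]
opening: -0.0
t 9.05 dark runs: theta mid (rad), width deg: [(-1.318, 4.5), (2.317, 12.0)]
```

```bash
python3 -m jog '[[1,0,0,-0.14,0,0,0],[1,0,0,-0.14,0,0,0],[1,0,0,-0.14,0,0,0],[1,0,0,-0.14,0,0,0],[1,0,0,-0.14,0,0,0]]';  python3 -m jog '[[1,0,0,0,0,0,0],[1,0,0,0,0,0,0],[1,0,0,0,0,0,0],[1,0,0,0,0,0,0]]';python3 -c "
from h import *
find('k3')"
```

```text
time: 9.6
ee_pos: [0.4872, -0.0182, 0.0651]
tcp_rot: [-90.0, -0.0, -64.7]
wrist_force: [0.3, -0.5, 0.4]
opening: -0.0003
time: 10.0
ee_pos: [0.4872, -0.0182, 0.065]
tcp_rot: [-90.0, 0.0, -64.7]
wrist_force: [-0.9, -1.1, 0.2]
opening: -0.0001
t 10.0 dark runs: theta mid (rad), width deg: [(-0.454, 4.5), (2.326, 11.0)]
```

```bash
python3 -m jog '[[1,0,0,0,0,0,0],[1,0,0,0,0,0,0],[1,0,0,0,0,0,0]]' >/dev/null;python3 -c "
from h import *
find('k4')"; python3 -m jog '[[1,0,0,-0.18,0,0,0],[1,0,0,-0.2,0,0,0],[1,0,0,-0.2,0,0,0]]';python3 -c "
from h import *
find('k5')"; python3 -m jog '[[1,0,0,0,0,0,0]]'; python3 -c "
from h import *
find('k6')"
```

```text
t 10.35 dark runs: theta mid (rad), width deg: [(-0.153, 4.0), (2.326, 11.0)]
time: 10.7
ee_pos: [0.4877, -0.0181, 0.062]
tcp_rot: [-89.9, -0.0, -64.7]
wrist_force: [-6.3, 1.1, 17.8]
opening: 0.0003
t 10.7 dark runs: theta mid (rad), width deg: [(-0.048, 4.0), (2.326, 11.0)]
time: 10.85
ee_pos: [0.4876, -0.0181, 0.062]
tcp_rot: [-89.9, -0.0, -64.7]
wrist_force: [-5.5, 1.9, 16.8]
opening: 0.0005
t 10.85 dark runs: theta mid (rad), width deg: [(-0.048, 4.0), (2.326, 11.0)]
```

View pics/k6.png

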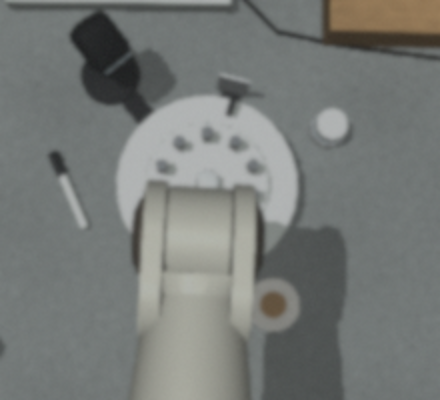

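The picture shows the lug at (232,105), square in front of the index plate at (235,83), and the rotor is stationary. Now I lift straight up.

```bash
python3 -m jog '[[1,0,0,0.3,0,0,0],[1,0,0,1.2,0,0,0],[1,0,0,2.4,0,0,0],[1,0,0,3.6,0,0,0],[1,0,0,4,0,0,0]]'; python3 -c "
from h import *
find('m1')";  python3 -m jog '[[1,0,0,0,0,0,0],[1,0,0,0,0,0,0],[1,0,0,0,0,0,0],[1,0,0,0,0,0,0]]'; python3 -c "
from h import *
find('m2')"
```

```text
time: 11.4
ee_pos: [0.4881, -0.0182, 0.1629]
tcp_rot: [-89.8, -0.1, -64.7]
wrist_force: [0.5, -0.3, -0.3]
opening: -0.0005
t 11.4 dark runs: theta mid (rad), width deg: [(-1.898, 5.0), (-0.022, 4.0), (2.173, 19.5)]
time: 11.85
ee_pos: [0.4867, -0.0182, 0.1591]
tcp_rot: [-90.1, 0.0, -64.7]
wrist_force: [0.8, 0.2, 0.1]
opening: -0.0002
t 11.85 dark runs: theta mid (rad), width deg: [(-1.898, 5.0), (-0.004, 4.0), (2.177, 20.0)]
```

The rotor still creeps slightly, about 0.04 rad/s, so I wait and check again before handing in.

```bash
for i in 1 2 3; do python3 -m jog '[[1,0,0,0,0,0,0],[1,0,0,0,0,0,0],[1,0,0,0,0,0,0],[1,0,0,0,0,0,0],[1,0,0,0,0,0,0]]'>/dev/null; python3 -c "
from h import *
find('n$i')"; done
```

```text
t 12.4 dark runs: theta mid (rad), width deg: [(-1.898, 5.0), (0.009, 4.5), (2.173, 19.5)]
t 12.95 dark runs: theta mid (rad), width deg: [(-1.898, 5.0), (0.013, 4.0), (2.173, 19.5)]
t 13.5 dark runs: theta mid (rad), width deg: [(-1.898, 5.0), (0.013, 4.0), (2.169, 20.0)]
```

Now at rest at +0.013 rad, about 1.5 mm from the index.

```bash
python3 -c "
from h import *
a=np.load('top0.npz')['im']; b,_=bot.camera('top'); 
cv2.imwrite('pics/end.png',np.hstack([x[90:300,90:450,::-1] for x in(a,b)]))
print(bot.get_obs()['wrist_force'], bot.job_done())"
```

```text
the job is handed in; nothing more can be done
[ 0.19453502 -0.05871131 -0.20102441] None
```

View pics/end.png

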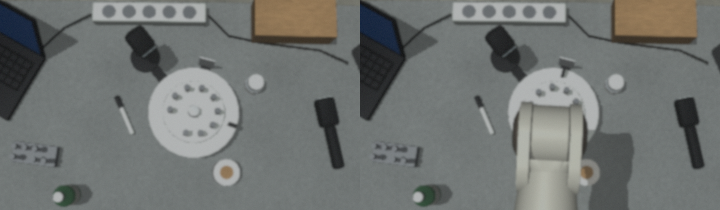

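The job is handed in and every check I could make came out right, though the hand-in reports no verdict. I flicked the lug with the closed fingertips, and the rotor ran free at about 1.5 rad/s for a little over a full turn. At about 0.8 rad/s I braked it with one press of roughly 17 N on the rim, on the robot's side, then lifted straight up.

- **Stop:** the lug stopped at about -0.05 rad (5.5 mm) while pressed.
- **Creep after lifting:** the rotor drifted on by about 0.06 rad, at up to roughly 0.04 rad/s. I waited until two readings 0.55 s apart were the same before handing in.
- **Final position:** the lug rests at about +0.013 rad, 1.5 mm from the index point, and the fingers are about 100 mm above the rim.
- **Other things on the table:** none of the loose things visibly moved between the first and last pictures. The arm partly hides the label roll in the last one.
- **Press on the rim beforehand:** before the flick I pressed the resting rotor's rim once, up to about 14 N, to find the contact height.

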